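# Lock the orange rig socket on the animation table

## Robot

A 6-joint arm with a two-finger parallel gripper is mounted at the origin on the work surface. World frame = base frame: x ahead of the robot, y to its left, z up, the work surface at z = 0. Lengths are in m, angles in rad, forces in N, time in s.
With the tool pointing down it reaches from about 0.25 to 0.775 m from the base axis. Payload 4 kg.
Tool frame: the origin (TCP) lies on the centre line of the jaws, within the pads' length; the fingertips stand 17 mm ahead of it and the grasp point (between the pads) lies 2 mm behind it; z points along the fingers, y is the line along which they close (so a half turn about z gives the same grasp; the last joint's range is limited). The gripper opens to 94 mm and grips with 3 to 60 N. Pads are 16 mm wide; open, the fingers measure 119 mm over their backs; the gripper's body (75 mm by 177 mm) begins 78 mm behind the grasp point.
Start: joints at [1.033, 0.087, 1.371, -0, 1.684, -0.103], TCP at [0.232, 0.499, 0.223] pointing down, gripper open.
Joint ranges: [-3.1, 3.1], [-0.76, 2.03], [0.27, 2.55], [-1.08, 4.22], [0.17, 2.65], [-2.57, 2.57]. Speed limits (rad/s): [2.79, 2.79, 3.14, 3.14, 3.14, 3.14].

## Interface

Orientations are given as [roll, pitch, yaw] about the fixed x, y, z axes, in that order (R = Rz(yaw) Ry(pitch) Rx(roll)).
In Python, from bench import robot gives the robot as it stands.
- The arm moves only by the tool servo_tool, never from a script. Its argument "plan" is a list of rows, each a list of 7 numbers: the shift along the tool's x, y, z normalised to -1 to 1, where 1 is 0.1 m, then the turn, a rotation vector about the tool's x, y, z normalised to -1 to 1, where 1 is pi/2 rad, then the finger opening in mm, from 0 to 94. In form: [[x, y, z, ax, ay, az, gripper], ...]. A call has 1 to 12 rows; each row is the pose to reach, as a shift and turn from the pose commanded when the call began, along the tool's axes at that moment; what a row does not reach only later rows make up. A row lasts 1/12 s, in which the tool goes at most 41.7 mm and 7.16 degrees, less where a joint would pass 70% of its speed; a pose out of reach is approached as far as the arm can. A call with a number of a shift or a turn outside -1 to 1 is refused whole. A call with a gripper value outside its range is refused whole. The fingers move at their own pace and stop on an object; the grip force is fixed at half the most. Time passes only in rows, so rows that repeat a pose let the fingers close. It gives the time, the measured TCP pose, the force, the opening and the grip force at its end, in the units of the state.
- robot.get_obs(): the state, without advancing time (a new reading comes with each control period).
- robot.snapshot(name): name is "side" or "top"; returns the picture (480x640x3 uint8, red, green, blue); there is no depth.
- robot.camera_params(name): a dict with "camera_matrix" (3x3 intrinsics, pixels), "rvec" (rotation vector, rad) and "tvec" (3), from world to camera coordinates, as OpenCV has them. Camera axes: x right, y down, z forward; pixel columns grow to the right and rows downward; lengths in m; the calibration is good to about 2 mm. A picture is of the moment at which its call begins. camera_params takes no time and is no camera call.
- robot.close_job(): hands the job in; it is judged then, once.
Trained networks look in the newest picture that a camera, given by its name, has taken for a name from the list of things; names that differ only in an ending like _2 or _b are one class to them, and where a whole thing is asked for, a point or a joint stands for the part that bears it (a point fixed in the world has none). Each returns a list of dicts, best first, with "conf" (0 to 1); they miss things now and then, are a little off and sometimes report something else, mostly with a low value. They report only what shows in the picture. A call takes as long as a camera call.
- robot.find_in(thing, camera): "extent" ([centre column, centre row, width, height] in pixels, round what is visible of it).
The state is a dict: "time": time; "joint_positions": joint angles; "qvel": joint speeds; "joint_torque": joint torques, N m; "tool_pos": TCP position; "ee_rot": TCP orientation; "wrist_force": force on the tool from outside, world axes, zero at the start; "wrist_torque": the same for the moment, N m; "width": finger opening in m; "finger_force": force on a finger pad.
Only numpy, scipy, OpenCV 4.12 (cv2) and the standard library are available. Lean on these libraries where they do the work, as an engineer would, in place of code of your own. Each camera call takes 0.05 s, during which the arm holds its last target. There are 200 camera calls.

## Task

On the cut-paper animation table, the fitting in the orange rig socket is not locked yet. Lift the orange spring collar, turn it clockwise (seen from above) from the open mark to the locked mark and let it drop fully home there, then take the gripper away. Leave the blue collar as it is.

Things in the scene. Friction and masses are not known exactly. Their poses are not given: they have to be found in the camera images.
- orange_grip (a point): Centre of the ORANGE collar: block 64 (x) x 36 (y) x 26 mm, 47 mm above the table when down; z up, x, y turn with it. Pinch the flat sides (y). White stripe on its +x end. Fixed socket below: base plate 110 mm wide, 12 high; index ring 66 wide, top at 24 mm, takes the pins under the collar. A 14 mm post rises through its middle to 92 mm. White dot on the plate: open; green dot: locked.
- orange_lift (a joint): How far the orange collar is pulled up, m: 0 down, 0.018 upper stop. A spring pulls it down (with its weight about 5 N at the bottom, 11 N at the upper stop). Above about 0.008 its pins are clear of the index ring and it can turn; let go between the two marks, it stays up on the ring at about 0.008.
- orange_turn (a joint): Turn of the orange collar, rad, growing CLOCKWISE seen from above: 0 = open mark (white dot), 1.047 (60 degrees) = locked mark (green dot); stops at -0.17 and 1.22. At either mark the ring has gates that take the pins within 0.17 rad. Turns easily (under 0.1 N m) once lifted; while down it cannot leave its gate.
- blue_grip (a point): Centre of the BLUE collar, on a second socket the same as the orange one in all but colour and also standing open; axes and sizes as there. It is to be left as it is.

How it is judged:
By the outcome, as a careful person would: the job done as asked, in the order asked, and still so for the second after the job is handed in, with the robot touching nothing.
It also fails if it takes over 32 s, if anything falls off the work surface, if the arm or the gripper's body presses on something with over 40 N, if the wrist force passes 120 N, or if a joint passes its speed limit or range.

## Working session

There is one attempt and no reset: what is moved stays moved. The work goes in short steps, Python scripts to look and compute and a tool call to move; the robot and the scene stay as the last step left them, time stands still between calls to the robot, and variables do not carry over. Pictures are saved under pics/ and viewed, at most 10 in all, crops included, and the job is handed in when it is done.

Besides the shell and the picture viewer there is one more tool, called after "Call:" in YAML: its name, and indented under it one key for each argument. servo_tool: Moves the arm, as the interface text tells. Scaled input: -1 to 1 covers 0.1 m each way for a shift and pi/2 rad each way for a turn. Its arguments: {"type":"object","properties":{"plan":{"type":"array","items":{"type":"array","items":{"type":"number"}}}},"required":["plan"]}

```bash
mkdir -p pics; python3 - <<'E'
from bench import robot
import cv2,numpy as np
for c in ["top","side"]:
    im=robot.snapshot(c); cv2.imwrite(f"pics/{c}0.png",im[:,:,::-1])
    for t in ["orange_grip","blue_grip"]: print(c,t,robot.find_in(t,c)[:2])
    p=robot.camera_params(c);R=cv2.Rodrigues(np.array(p["rvec"]))[0];print((-R.T@np.array(p["tvec"]).ravel()).round(3))
o=robot.get_obs();print(o)
E
```

```text
top orange_grip [{'extent': [410.5, 276.6, 47.2, 50.6], 'conf': 0.94}]
top blue_grip [{'extent': [412.9, 276.4, 44.1, 53.9], 'conf': 0.67}, {'extent': [168.8, 247.0, 41.0, 49.7], 'conf': 0.61}]
[ 0.486 -0.006  0.729]
side orange_grip [{'extent': [348.5, 232.3, 42.3, 34.6], 'conf': 0.67}]
side blue_grip [{'extent': [312.1, 369.9, 68.2, 53.5], 'conf': 0.64}]
[0.492 0.552 0.381]
{'time': 0.3, 'joint_positions': array([ 1.03291201e+00,  8.75061757e-02,  1.37125004e+00,  2.79349159e-06,
        1.68357225e+00, -1.03088477e-01]), 'qvel': array([-7.71262341e-04, -1.64321173e-03, -3.13381224e-03, -9.50518504e-05,
        7.82494445e-04,  3.99242815e-04]), 'joint_torque': array([-6.39378995e-04, -3.39592981e+01, -3.02076817e+01,  7.15587870e-02,
        2.78219098e-02, -9.20962975e-05]), 'tool_pos': array([0.23158949, 0.49868951, 0.22205906]), 'ee_rot': array([-3.14086103e+00, -7.84812528e-05,  2.70679710e+00]), 'wrist_force': array([0.24017545, 0.06551107, 0.37756772]), 'wrist_torque': array([0.00365085, 0.03986746, 0.02261008]), 'finger_force': 0.0, 'width': 0.09373574056381682}
```

View pics/top0.png

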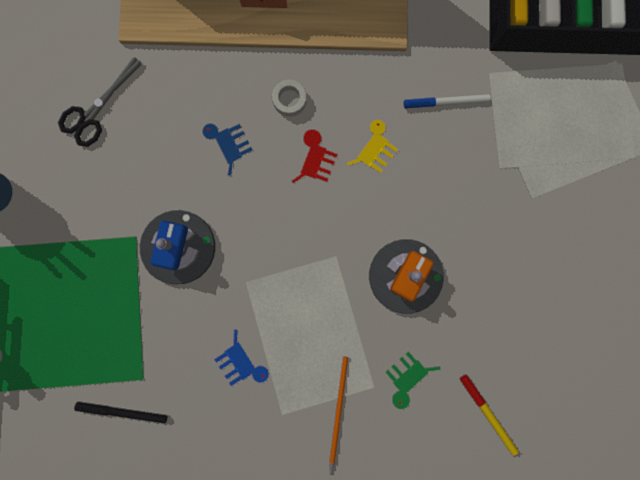

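View pics/side0.png

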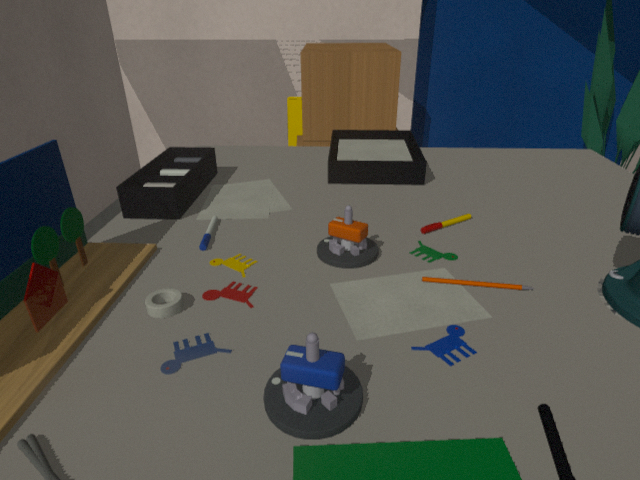

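The top view shows orange collar at about (411,276), with its white stripe at (420,263), the white dot at (423,250) and the green dot at (437,277). The blue collar is at (169,246), well clear. Next I compute the pose.

```bash
cat > h.py <<'E'
import cv2,numpy as np
from bench import robot
def ray(c,uv,z):
    p=robot.camera_params(c);R=cv2.Rodrigues(np.array(p["rvec"]))[0];t=np.array(p["tvec"]).ravel()
    d=R.T@np.linalg.solve(np.array(p["camera_matrix"]),[uv[0],uv[1],1]);o=-R.T@t
    return o+d*(z-o[2])/d[2]
def tri(a,b):
    A=[]
    P=[]
    for c,uv in (("top",a),("side",b)):
        p=robot.camera_params(c);R=cv2.Rodrigues(np.array(p["rvec"]))[0]
        P.append(np.array(p["camera_matrix"])@np.c_[R,np.array(p["tvec"]).ravel()])
    X=cv2.triangulatePoints(P[0],P[1],np.float64(a),np.float64(b)).ravel();return X[:3]/X[3]
E
python3 - <<'E'
from h import *
im=cv2.imread("pics/top0.png");h=cv2.cvtColor(im,cv2.COLOR_BGR2HSV)
m=cv2.inRange(h,(5,150,100),(20,255,255));m[:, :350]=0;m[:220]=0;m[310:]=0;m[:,460:]=0
pts=cv2.findNonZero(m).reshape(-1,2).astype(np.float32)
W=np.float32([ray("top",p,.060)[:2] for p in pts])
r=cv2.minAreaRect(W);print("rect",r,cv2.boxPoints(r).round(4).tolist(),len(pts))
# dots & plate
print("white",ray("top",(423,250.5),.012),"green",ray("top",(437,277),.012))
print("stripe",ray("top",(420,263.5),.06),"posttop",ray("top",(417,275),.092))
g=cv2.cvtColor(im,cv2.COLOR_BGR2GRAY);d=cv2.inRange(g,0,62);d[:, :350]=0;d[:225]=0;d[325:]=0;d[:,450:]=0
c=max(cv2.findContours(d,0,1)[0],key=cv2.contourArea);e=cv2.fitEllipse(cv2.convexHull(c));print(e,ray("top",e[0],.012))
cv2.imwrite("pics/crop.png",cv2.resize(im[220:330,350:470],None,fx=5,fy=5,interpolation=2))
s=cv2.imread("pics/side0.png")
print(tri((416.5,275.5),(348.5,208)))
E
```

```text
rect ((0.4897417426109314, -0.1390998363494873), (0.036371368914842606, 0.062384430319070816), 62.14095687866211) [[0.4537000060081482, -0.14059999585151672], [0.5088000297546387, -0.16979999840259552], [0.5257999897003174, -0.13760000467300415], [0.4706999957561493, -0.10840000212192535]] 992
white [ 0.52662377 -0.16543307  0.012     ] green [ 0.4880836  -0.18617422  0.012     ]
stripe [ 0.50592474 -0.15069159  0.06      ] posttop [ 0.48988688 -0.13990477  0.092     ]
((406.23846435546875, 276.3236999511719), (73.14259338378906, 74.27147674560547), 122.20442199707031) [ 0.48817784 -0.14087591  0.012     ]
[ 0.48839601 -0.1404781   0.08603584]
```

View pics/crop.png

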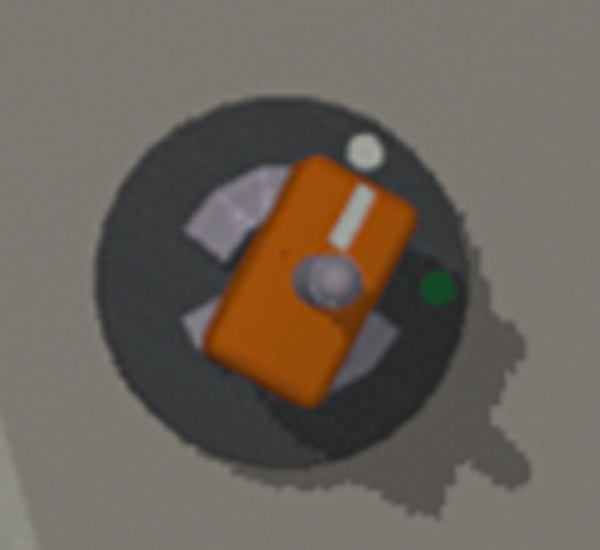

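The crop gives the centre at about (0.489, -0.140) and the collar x-axis at about -29°. So the grasp yaw is about 151° and the tool is at 155°. I move over to it first.

Call:
servo_tool:
  plan:
    - [-0.2, -0.19, 0, 0, 0, 0, 94]
    - [-0.4, -0.38, 0, 0, 0, 0, 94]
    - [-0.6, -0.56, 0, 0, 0, 0, 94]
    - [-0.8, -0.75, 0, 0, 0, 0, 94]
    - [-1, -0.94, 0, 0, 0, 0, 94]

```text
time: 0.72
tool_pos: [0.283, 0.3703, 0.2224]
ee_rot: [3.142, 0.0, 2.707]
wrist_force: [0.3, 0.1, 0.3]
width: 0.0939
finger_force: 0.0
```

Call:
servo_tool:
  plan:
    - [-0.2, -0.19, 0, 0, 0, 0, 94]
    - [-0.4, -0.38, 0, 0, 0, 0, 94]
    - [-0.6, -0.56, 0, 0, 0, 0, 94]
    - [-0.8, -0.75, 0, 0, 0, 0, 94]
    - [-1, -0.94, 0, 0, 0, 0, 94]

```text
time: 1.13
tool_pos: [0.3341, 0.2429, 0.2226]
ee_rot: [3.141, 0.0, 2.707]
wrist_force: [1.0, 0.3, 0.1]
width: 0.0934
finger_force: 0.0
```

Call:
servo_tool:
  plan:
    - [-0.2, -0.19, 0, 0, 0, 0, 94]
    - [-0.4, -0.38, 0, 0, 0, 0, 94]
    - [-0.6, -0.56, 0, 0, 0, 0, 94]
    - [-0.8, -0.75, 0, 0, 0, 0, 94]
    - [-1, -0.94, 0, 0, 0, 0, 94]

```text
time: 1.55
tool_pos: [0.3852, 0.1154, 0.2226]
ee_rot: [3.141, 0.0, 2.707]
wrist_force: [0.5, 0.8, -0.6]
width: 0.0941
finger_force: 0.0
```

Call:
servo_tool:
  plan:
    - [-0.2, -0.19, 0, 0, 0, 0, 94]
    - [-0.4, -0.38, 0, 0, 0, 0, 94]
    - [-0.6, -0.56, 0, 0, 0, 0, 94]
    - [-0.8, -0.75, 0, 0, 0, 0, 94]
    - [-1, -0.94, 0, 0, 0, 0, 94]

```text
time: 1.97
tool_pos: [0.4364, -0.012, 0.2226]
ee_rot: [3.141, 0.0, 2.707]
wrist_force: [0.7, 0.0, 1.0]
width: 0.0941
finger_force: 0.0
```

Call:
servo_tool:
  plan:
    - [-0.2, -0.19, 0, 0, 0, 0, 94]
    - [-0.4, -0.38, 0, 0, 0, 0, 94]
    - [-0.6, -0.56, 0, 0, 0, 0, 94]
    - [-0.8, -0.75, 0, 0, 0, 0, 94]
    - [-1, -0.94, 0, 0, 0, 0, 94]
    - [-1, -0.94, 0, 0, 0, 0, 94]
    - [-1, -0.94, 0, 0, 0, 0, 94]

```text
time: 2.55
tool_pos: [0.4872, -0.1389, 0.2219]
ee_rot: [3.141, -0.001, 2.705]
wrist_force: [0.3, -0.1, -0.3]
width: 0.0935
finger_force: 0.0
```

Call:
servo_tool:
  plan:
    - [-0.02, 0, 0.25, 0, 0, 0.044, 94]
    - [-0.02, 0, 0.5, 0, 0, 0.044, 94]
    - [-0.02, 0, 0.75, 0, 0, 0.044, 94]
    - [-0.02, 0, 0.9, 0, 0, 0.044, 94]
    - [-0.02, 0, 0.9, 0, 0, 0.044, 94]
    - [-0.02, 0, 0.9, 0, 0, 0.044, 94]

```text
time: 3.05
tool_pos: [0.4883, -0.1377, 0.1321]
ee_rot: [3.141, -0.002, 2.639]
wrist_force: [0.5, 0.6, 0.4]
width: 0.0943
finger_force: 0.0
```

```bash
python3 - <<'E'
from h import *
a=robot.snapshot("top")[:,:,::-1];b=robot.snapshot("side")[:,:,::-1]
f=lambda i:cv2.resize(i,None,fx=2.5,fy=2.5,interpolation=2)
cv2.imwrite("pics/near.png",np.hstack([f(a[190:350,330:490]),f(b[130:290,270:430])]))
E
```

```text
(no output)
```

View pics/near.png

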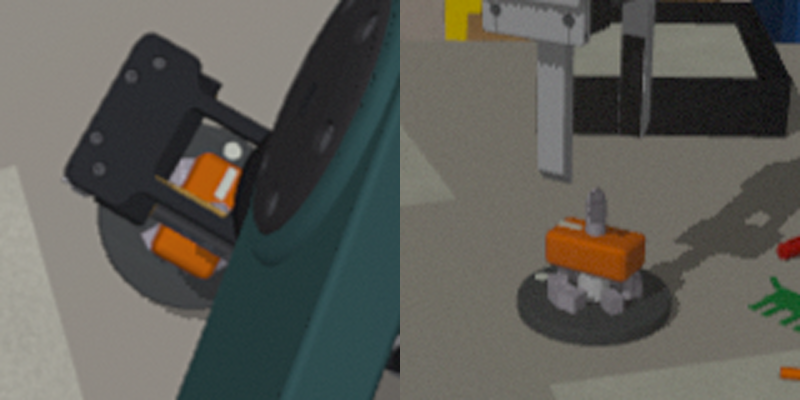

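The near view shows the fingers straddling the collar's flat sides and aligned with it. Next I go down and close.

Call:
servo_tool:
  plan:
    - [-0.017, -0.017, 0.2, 0, 0, 0, 94]
    - [-0.017, -0.017, 0.4, 0, 0, 0, 80]
    - [-0.017, -0.017, 0.6, 0, 0, 0, 70]
    - [-0.017, -0.017, 0.75, 0, 0, 0, 60]
    - [-0.017, -0.017, 0.84, 0, 0, 0, 60]
    - [-0.017, -0.017, 0.84, 0, 0, 0, 60]
    - [-0.017, -0.017, 0.84, 0, 0, 0, 50]
    - [-0.017, -0.017, 0.84, 0, 0, 0, 44]
    - [-0.017, -0.017, 0.84, 0, 0, 0, 40]
    - [-0.017, -0.017, 0.84, 0, 0, 0, 40]

```text
time: 3.98
tool_pos: [0.4906, -0.1415, 0.0498]
ee_rot: [3.141, 0.003, 2.638]
wrist_force: [0.6, 0.3, -0.2]
width: 0.041
finger_force: 0.0
```

Call:
servo_tool:
  plan:
    - [0, 0, 0, 0, 0, 0, 36]
    - [0, 0, 0, 0, 0, 0, 32]
    - [0, 0, 0, 0, 0, 0, 20]
    - [0, 0, 0, 0, 0, 0, 20]
    - [0, 0, 0, 0, 0, 0, 20]
    - [0, 0, 0, 0, 0, 0, 20]

```text
time: 4.48
tool_pos: [0.49, -0.1419, 0.0493]
ee_rot: [-3.141, 0.002, 2.638]
wrist_force: [-1.4, -2.5, 5.3]
width: 0.0357
finger_force: 29.9
```

Call:
servo_tool:
  plan:
    - [0, 0, -0.03, 0, 0, 0, 20]
    - [0, 0, -0.06, 0, 0, 0, 20]
    - [0, 0, -0.09, 0, 0, 0, 20]
    - [0, 0, -0.12, 0, 0, 0, 20]
    - [0, 0, -0.135, 0, 0, 0, 20]
    - [0, 0, -0.135, 0, 0, 0, 20]
    - [0, 0, -0.135, 0, 0, 0, 20]

```text
time: 5.07
tool_pos: [0.4898, -0.1417, 0.0602]
ee_rot: [-3.141, 0.001, 2.637]
wrist_force: [4.1, -5.0, -9.0]
width: 0.0359
finger_force: 29.9
```

```bash
python3 - <<'E'
from h import *
o=robot.get_obs();print(o["tool_pos"],o["wrist_force"],o["wrist_torque"],o["joint_positions"])
b=robot.snapshot("side")[:,:,::-1]
cv2.imwrite("pics/lift.png",cv2.resize(b[180:290,290:410],None,fx=5,fy=5,interpolation=2))
E
```

```text
[ 0.48980232 -0.14171866  0.06017717] [ 4.0921253  -5.02229769 -8.99201575] [-0.93540174 -0.84537193  0.03927104] [-3.92430640e-01  8.97350420e-02  1.69813765e+00 -6.99181128e-04
  1.35327684e+00 -1.45896376e+00]
```

View pics/lift.png

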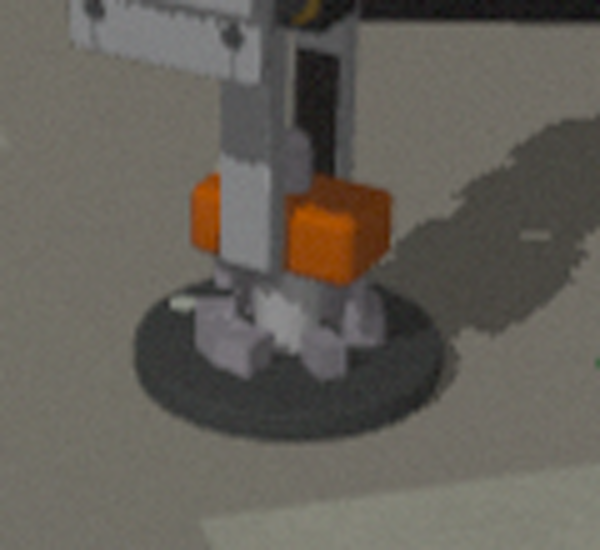

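The collar is lifted about 11 mm and the 9 N reading matches the spring. I add 2 mm and turn clockwise (+ about tool z) by 60°.

Call:
servo_tool:
  plan:
    - [0, 0, -0.02, 0, 0, 0.03, 20]
    - [0, 0, -0.02, 0, 0, 0.06, 20]
    - [0, 0, -0.02, 0, 0, 0.1, 20]
    - [0, 0, -0.02, 0, 0, 0.14, 20]
    - [0, 0, -0.02, 0, 0, 0.18, 20]
    - [0, 0, -0.02, 0, 0, 0.22, 20]

```text
time: 5.62
tool_pos: [0.4895, -0.1421, 0.0619]
ee_rot: [-3.14, 0.001, 2.289]
wrist_force: [3.4, -5.2, -9.2]
width: 0.0358
finger_force: 29.9
```

Turning is free. The remaining 0.447 follows.

Call:
servo_tool:
  plan:
    - [0, 0, 0, 0, 0, 0.05, 20]
    - [0, 0, 0, 0, 0, 0.1, 20]
    - [0, 0, 0, 0, 0, 0.15, 20]
    - [0, 0, 0, 0, 0, 0.2, 20]
    - [0, 0, 0, 0, 0, 0.25, 20]
    - [0, 0, 0, 0, 0, 0.3, 20]
    - [0, 0, 0, 0, 0, 0.35, 20]
    - [0, 0, 0, 0, 0, 0.4, 20]
    - [0, 0, 0, 0, 0, 0.43, 20]
    - [0, 0, 0, 0, 0, 0.447, 20]
    - [0, 0, 0, 0, 0, 0.447, 20]
    - [0, 0, 0, 0, 0, 0.447, 20]

```text
time: 6.62
tool_pos: [0.4887, -0.1425, 0.0616]
ee_rot: [-3.139, 0.002, 1.589]
wrist_force: [1.9, -5.9, -9.1]
width: 0.0357
finger_force: 29.9
```

```bash
python3 - <<'E'
from h import *
o=robot.get_obs();print(o["tool_pos"],o["ee_rot"],o["wrist_force"],o["wrist_torque"])
a=robot.snapshot("top")[:,:,::-1];b=robot.snapshot("side")[:,:,::-1]
f=lambda i:cv2.resize(i,None,fx=3.6,fy=3.6,interpolation=2)
cv2.imwrite("pics/turn.png",np.hstack([f(a[220:330,350:460]),f(b[180:290,290:400])]))
E
```

```text
[ 0.4886662  -0.1425264   0.06158875] [-3.13889547e+00  2.24930606e-03  1.58936784e+00] [ 1.85315524 -5.88829453 -9.13157514] [-1.51526997 -0.42815501  0.01155025]
```

View pics/turn.png

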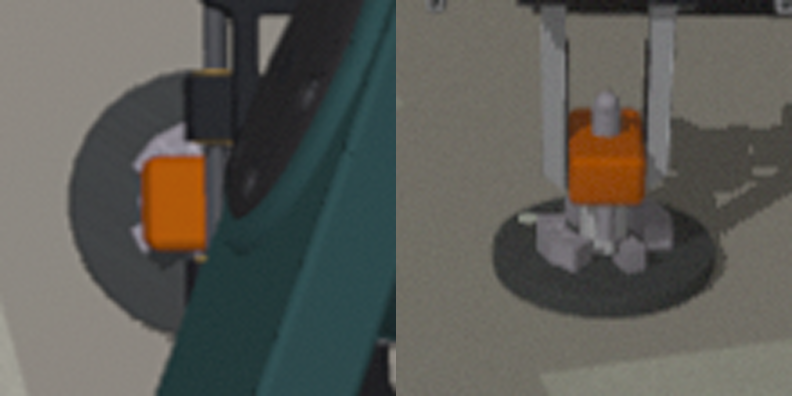

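The turned collar points straight along -y, towards the green dot. I lower it by the same amount and check the force.

Call:
servo_tool:
  plan:
    - [0, 0, 0.03, 0, 0, 0, 20]
    - [0, 0, 0.06, 0, 0, 0, 20]
    - [0, 0, 0.09, 0, 0, 0, 20]
    - [0, 0, 0.12, 0, 0, 0, 20]
    - [0, 0, 0.145, 0, 0, 0, 20]
    - [0, 0, 0.155, 0, 0, 0, 20]
    - [0, 0, 0.155, 0, 0, 0, 20]
    - [0, 0, 0.155, 0, 0, 0, 20]

```text
time: 7.38
tool_pos: [0.4887, -0.1426, 0.0493]
ee_rot: [-3.139, 0.003, 1.59]
wrist_force: [-4.1, -4.5, 5.5]
width: 0.0358
finger_force: 29.9
```

Back at the same height and force as before the lift, so it is seated. I open and withdraw.

Call:
servo_tool:
  plan:
    - [0, 0, 0, 0, 0, 0, 45]
    - [0, 0, 0, 0, 0, 0, 60]
    - [0, 0, 0, 0, 0, 0, 70]
    - [0, 0, 0, 0, 0, 0, 70]
    - [0, 0, 0, 0, 0, 0, 70]
    - [0, 0, 0, 0, 0, 0, 70]

```text
time: 7.88
tool_pos: [0.4896, -0.1408, 0.0482]
ee_rot: [-3.141, -0.001, 1.59]
wrist_force: [0.6, -0.0, 0.1]
width: 0.0695
finger_force: 0.0
```

Call:
servo_tool:
  plan:
    - [0, 0, -0.1, 0, 0, 0, 80]
    - [0, 0, -0.3, 0, 0, 0, 80]
    - [0, 0, -0.5, 0, 0, 0, 80]
    - [0, 0, -0.75, 0, 0, 0, 80]
    - [0, 0, -1, 0, 0, 0, 80]

```text
time: 8.3
tool_pos: [0.4894, -0.141, 0.1499]
ee_rot: [-3.141, -0.0, 1.59]
wrist_force: [-0.1, -0.9, 0.4]
width: 0.0802
finger_force: 0.0
```

Call:
servo_tool:
  plan:
    - [0.2, 0, -0.2, 0, 0, 0, 80]
    - [0.4, 0, -0.4, 0, 0, 0, 80]
    - [0.6, 0, -0.6, 0, 0, 0, 80]
    - [0.8, 0, -0.7, 0, 0, 0, 80]
    - [1, 0, -0.7, 0, 0, 0, 80]

```text
time: 8.72
tool_pos: [0.4892, -0.0406, 0.223]
ee_rot: [3.134, 0.001, 1.59]
wrist_force: [-0.5, 0.1, 0.4]
width: 0.0798
finger_force: 0.0
```

Call:
servo_tool:
  plan:
    - [0.2, 0, 0, 0, 0, 0, 80]
    - [0.4, 0, 0, 0, 0, 0, 80]
    - [0.6, 0, 0, 0, 0, 0, 80]
    - [0.8, 0, 0, 0, 0, 0, 80]
    - [1, 0, 0, 0, 0, 0, 80]
    - [1, 0, 0, 0, 0, 0, 80]
    - [1, 0, 0, 0, 0, 0, 80]

```text
time: 9.3
tool_pos: [0.4858, 0.0593, 0.2192]
ee_rot: [3.141, 0.0, 1.592]
wrist_force: [0.7, -0.7, 0.3]
width: 0.08
finger_force: 0.0
```

```bash
python3 - <<'E'
from h import *
a=robot.snapshot("top")[:,:,::-1];b=robot.snapshot("side")[:,:,::-1]
f=lambda i:cv2.resize(i,None,fx=3.6,fy=3.6,interpolation=2)
cv2.imwrite("pics/end.png",np.hstack([f(a[220:330,350:460]),f(b[180:290,290:400])]))
print(robot.find_in("orange_grip","side")[:1])
E
```

```text
[{'extent': [348.9, 235.2, 26.5, 38.9], 'conf': 0.97}]
```

View pics/end.png

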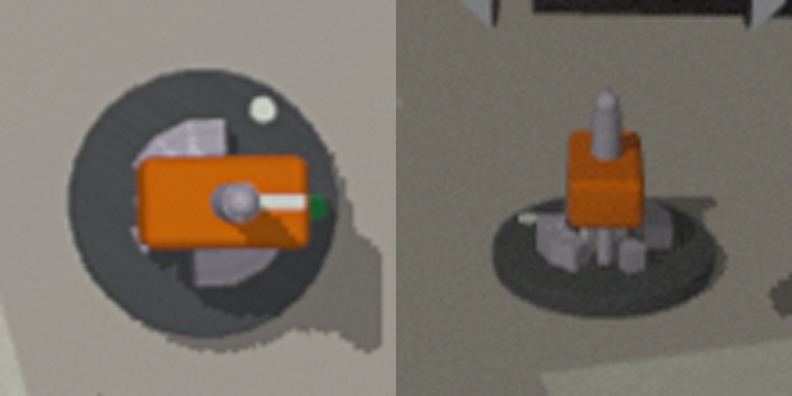

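The stripe points at the green dot (crop 318,207). In the side view the collar's lower edge dropped by about 23 crop px, or about 12.5 mm, which is the full lift, so it is home rather than resting up on the ring. I hand in.

```bash
python3 -c "
from bench import robot
print(robot.close_job())"
```

```text
the job is handed in; nothing more can be done
None
```

The orange collar is turned to the green locked mark and fully down, the gripper is clear, the blue collar was not touched, and the job is handed in after about 9.4 s of robot time.

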